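# Free a seized T-stake and rack it

### The arm

A 6-joint arm with a two-finger parallel gripper is mounted at the origin on the work surface. World frame = base frame: x ahead of the robot, y to its left, z up, the work surface at z = 0. Lengths are in m, angles in degrees, forces in N, time in s.
With the tool pointing down it reaches from about 0.375 to 0.9 m from the base axis. Payload 3.1 kg.
Tool frame: the origin (TCP) lies on the centre line of the jaws, within the pads' length; the fingertips stand 25 mm ahead of it and the grasp point (between the pads) lies 6 mm ahead of it; z points along the fingers, y is the line along which they close (so a half turn about z gives the same grasp; the last joint's range is limited). The gripper opens to 87 mm and grips with 3 to 60 N. Pads are 19 mm wide; open, the fingers measure 117 mm over their backs; the gripper's body (75 mm by 190 mm) begins 51 mm behind the grasp point.
Start: joints at [-85.743, 30.224, 82.088, -0, 67.689, -10.227], TCP at [0.156, -0.605, 0.248] pointing down, gripper open.
Joint ranges: [-176.69, 176.69], [-43.24, 126.21], [12.49, 139.97], [-82, 262], [0, 151.66], [-163.58, 163.58]. Speed limits (degrees/s): [159.86, 159.86, 180, 180, 180, 180].

### API

Orientations are given as a 3x3 rotation matrix whose columns are the frame's x, y, z axes.
In Python, from rig import bot, cams, models gives the robot as it stands. The module is installed in compiled form; this text tells all that it offers.
- The arm moves only by the shell command python3 -m handwheel 'ROWS' [OPENING]. ROWS is JSON, a list of rows, each a list of 6 numbers: the shift along the world's x, y, z each as a share of 1 m, from -1 to 1, then the turn, a rotation vector about the world's x, y, z each as a share of 2 rad, from -1 to 1. In form: [[dx, dy, dz, wx, wy, wz], ...]. A call has exactly 8 rows; each row is the pose to reach, as a shift and turn from the pose commanded when the call began; what a row does not reach only later rows make up. A row lasts 1/12 s, in which the tool goes at most 41.7 mm and 7.16 degrees, less where a joint would pass 70% of its speed; a pose out of reach is approached as far as the arm can. A call with a number of a shift or a turn outside -1 to 1 is refused whole. A call with a gripper value outside its range is refused whole. OPENING is the opening, from -1 (shut) to 1 (fully open), so that 0 is half open, set as the call begins (- or left out, the last holds). The fingers move at their own pace and stop on an object; the grip force is fixed at half the most. Time passes only in rows, so rows that repeat a pose let the fingers close, or fill a call up. It gives the time, the measured TCP pose, the force, the opening and the grip force at its end, in the units of the state.
- bot.read_state(): the state, without advancing time (a new reading comes with each control period).
- cams.capture(name): name is "scene" or "top" or "wrist"; returns (picture, depth): 480x640x3 uint8, blue, green, red; 480x640 float32, m along the optical axis (not along the pixel's ray), 0 where there is no reading.
- cams.calibration(name): a dict with "mtx" (3x3 intrinsics, pixels), "R" (3x3) and "t" (3): a world point X has camera coordinates R X + t; the wrist camera has in their place "tool_from_camera" (4x4, takes a point from camera to tool coordinates, whose origin is the TCP and whose axes are the flange's). Camera axes: x right, y down, z forward; pixel columns grow to the right and rows downward; lengths in m; the calibration is good to about 2 mm. A picture is of the moment at which its call begins: read the wrist's pose just before it. calibration takes no time and is no camera call.
- bot.hand_in(): hands the job in; it is judged then, once.
Trained networks look in the newest picture that a camera, given by its name, has taken for a name from the list of things; names that differ only in an ending like _2 or _b are one class to them, and where a whole thing is asked for, a point or a joint stands for the part that bears it (a point fixed in the world has none). Each returns a list of dicts, best first, with "conf" (0 to 1); they miss things now and then, are a little off and sometimes report something else, mostly with a low value. They report only what shows in the picture. A call takes as long as a camera call. They do not tell look-alikes from the thing itself.
- models.spot_in(query, camera): "position" ([column, row] in pixels, amid what is visible of it).
- models.tip_of(query, camera): "position" ([column, row] in pixels: a listed point, or the origin of a listed thing).
The state is a dict: "time_s": time; "joint_positions": joint angles; "qvel": joint speeds; "tau": joint torques, N m; "position": TCP position; "tcp_rot": TCP orientation; "force": force on the tool from outside, world axes, zero at the start; "moment": the same for the moment, N m; "opening": opening from 0.0 (shut) to 1.0 (fully open); "grasp_force": force on a finger pad.
Only numpy, scipy, OpenCV 4.12 (cv2) and the standard library are available. Lean on these libraries where they do the work, as an engineer would, in place of code of your own. Each camera call takes 0.05 s, during which the arm holds its last target. There are 200 camera calls.

### The job

The T-shaped forming stake has seized in its holder. Push the holder's sliding keeper back until it is clear of the stake's end, then work the stake loose by twisting it back and forth while pulling up (a straight pull will not bring it out), and lay it across the two rails of the wooden rack in the empty pair of notches, lowered rather than dropped. Leave the other stake and the rest of the bench as they are.

Things in the scene. Friction and masses are not known exactly. Their poses are not given: they have to be found in the camera images.
- holder: Dark steel block 76 x 76 mm, top 64 mm above the bench, on a 110 mm square foot plate, bolted down. Origin: centre of its underside, on the vertical axis of its bore. +x points from the bore along a 32 mm wide, 60 mm high, 205 mm long grey bed that carries the keeper.
- bore (a point): Centre of the bore's open mouth, 64 mm above the bench. Three ridges of scale inside, 17 mm apart, catch the stake's cross pin. Turned from its seated direction (counter-clockwise from above +), the stake passes the 1st only beyond +0.4 rad, the 2nd beyond -0.4, the 3rd beyond +0.4; hard stops at +-0.7; +-0.55 suits. It has 3 to 5 mm of free height below each ridge. Raised 60 mm it is out.
- keeper (a joint): Slide of the keeper along the holder's +x, 0 to 0.055 m: 0 = over the stake, larger = drawn back; starts at 0 to 0.006, needs about 5 N, stays where left, clear of the stake from 0.026. A steel carriage 42 mm wide, flat top 116 mm above the bench; its forked nose covers and straddles the last 20 mm of the stake's +x arm, which can then neither lift nor turn.
- keeper_knob (a point): Point on the axis of the keeper's upright round knob, 140 mm above the bench. Knob 16 mm in diameter, from 116 to 160 mm above the bench. At joint 0 it is 110 mm from the bore's axis. The keeper's nose reaches 55 mm from the knob's axis towards the bore.
- stake: Steel T-stake, 0.4 to 0.75 kg. Origin: centre of the foot of its upright round tang (20 mm diameter); z up. Across the top a bar 150 mm long along its x, 18 mm diameter, axis 86 mm above the origin; +x end domed, -x end a 22 mm cone. Cross pin 48 mm long along x, 6 mm above the foot. Seated, the origin is 8 mm above the bench, x along the holder's x within 0.03 rad.
- stake_grip (a point): Centre of the flat-sided block in the middle of the stake's bar (44 mm along x, 22 mm across y, 22 mm high), 86 mm above the stake's origin; 94 mm above the bench when seated, 30 mm above the holder's top.
- rack: Wooden rack fixed to the bench, foot 110 x 190 mm. Origin: centre of its underside. Two upright rails along its y, 15 mm thick, 70 mm apart inside, seats 100 mm above the bench. Lands 8 mm high leave two pairs of notches 34 mm wide, at y = +50 mm (empty) and -50 mm (other stake). A stake lies with its bar along the rack's x, either way round, tang hanging between the rails.
- free_notch (a point): Centre of the empty pair of notches, midway between the rails, at the height of the rail seats (100 mm). The bar's axis comes to rest 9 mm above it, the stake's origin then 23 mm above the bench.
- spare_stake: The other T-stake (mushroom-shaped end), lying in the rack's occupied notches; origin as for the first stake. Leave it.
- jar: Small white jar, 44 mm diameter, 36 mm high. Leave it.
- hammer: Hammer, 240 mm long, at the left. Leave it.
- bench_block: Steel bench block, 90 x 90 x 30 mm, at the right. Leave it.
- dish: White dish, 90 mm diameter, 30 mm high, at the right. Leave it.
Things that resemble listed ones, but are neither listed nor needed, are in the scene too. Leave any turquoise look-alike of the stake alone. Leave any green look-alike of the rack alone.

How it is judged:
By the outcome, as a careful person would: the job done as asked, in the order asked, and still so for the second after the job is handed in, with the robot touching nothing.
It also fails if it takes over 64 s, if anything falls off the work surface, if the arm or the gripper's body presses on something with over 40 N, if the wrist force passes 120 N, or if a joint passes its speed limit or range.

## Working session

There is one attempt and no reset: what is moved stays moved. The work goes in short steps, Python scripts to look and compute and a shell command to move; the robot and the scene stay as the last step left them, time stands still between calls to the robot, and variables do not carry over. Pictures are saved under pics/ and viewed, at most 10 in all, crops included, and the job is handed in when it is done.

```bash
mkdir -p pics; cat > h.py <<'E'
import numpy as np, cv2, json
from rig import bot, cams, models
def world(cam,px,depth,r=3,z=None):
    c=cams.calibration(cam);K=np.array(c["mtx"]);u,v=px
    if cam=="wrist":
        s=bot.read_state();T=np.array(c["tool_from_camera"]);Rw=np.array(s["tcp_rot"]);
        A=Rw@T[:3,:3];o=Rw@T[:3,3]+np.array(s["position"])
    else:
        R=np.array(c["R"]);A=R.T;o=-R.T@np.array(c["t"])
    d=A@np.linalg.inv(K)@[u,v,1]
    if z is not None: return o+d*(z-o[2])/d[2]
    p=depth[int(v)-r:int(v)+r+1,int(u)-r:int(u)+r+1];p=p[p>0]
    return o+d*np.median(p)
E
python3 - <<'E'
from h import *
s=bot.read_state();print(s["time_s"],s["position"],s["opening"])
for cam in ["top","scene"]:
    im,d=cams.capture(cam);cv2.imwrite(f"pics/{cam}0.png",im);np.save(f"pics/{cam}0.npy",d)
    for q,z in [("holder",0),("keeper_knob",.14),("stake_grip",.094),("stake",None),("rack",0),("free_notch",.1),("spare_stake",None),("bore",.064)]:
        for f in (models.tip_of,):
            for r in f(q,cam)[:3]:
                p=r["position"];print(cam,q,np.round(p,1),round(r["conf"],2),np.round(world(cam,p,d,z=z),4) if z is not None else "")
E
```

```text
0.0 [ 0.15629849 -0.60443046  0.24655225] 0.998378704002486
top holder [255.4 265.7] 0.9 [0.4883 0.1351 0.    ]
top keeper_knob [246.8 205.1] 0.92 [0.5985 0.1326 0.14  ]
top keeper_knob [127.2 254.5] 0.46 [0.5085 0.3959 0.14  ]
top stake_grip [171.9 240.7] 0.74 [0.5429 0.3105 0.094 ]
top stake_grip [250.  259.3] 0.6 [0.4859 0.1372 0.094 ]
top stake [251.9 264.6] 0.94 
top stake [178.8 243.8] 0.93 
top free_notch [384.7 260.6] 0.68 [ 0.4573 -0.1625  0.1   ]
top spare_stake [425.  258.3] 0.67 
top spare_stake [382.4 258.9] 0.19 
top bore [248.6 261.9] 0.59 [0.4862 0.1439 0.064 ]
scene holder [357.4 314. ] 0.72 [0.4831 0.1404 0.    ]
scene keeper_knob [311.7 284.2] 0.95 [0.6065 0.1408 0.14  ]
scene stake_grip [399.9 351.3] 0.89 [0.5607 0.3261 0.094 ]
scene stake_grip [359.2 281. ] 0.85 [0.4879 0.1433 0.094 ]
scene stake [358.5 312.8] 0.82 
scene stake [359.8 278.7] 0.74 
scene stake [395.2 385.5] 0.66 
scene rack [273.2 239.4] 0.7 [ 0.468  -0.2216  0.    ]
scene rack [329.7 213.4] 0.59 [ 0.253  -0.2434  0.    ]
scene free_notch [350.7 190.5] 0.96 [ 0.2377 -0.1722  0.1   ]
scene free_notch [285.6 216.7] 0.77 [ 0.4665 -0.1574  0.1   ]
scene bore [356.  293.6] 0.89 [0.4942 0.1432 0.064 ]
```

View pics/top0.png

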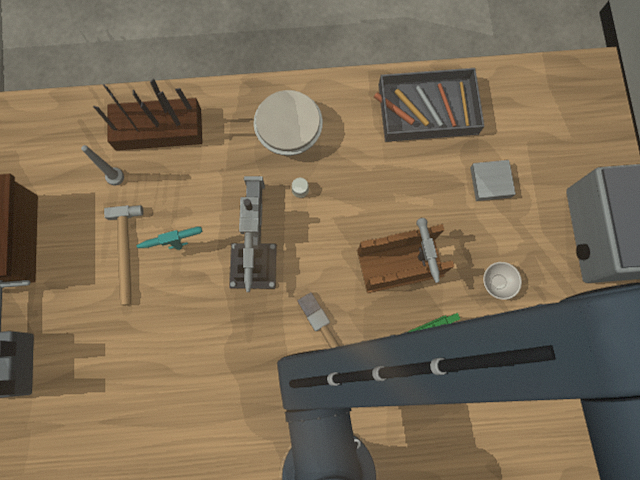

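View pics/scene0.png

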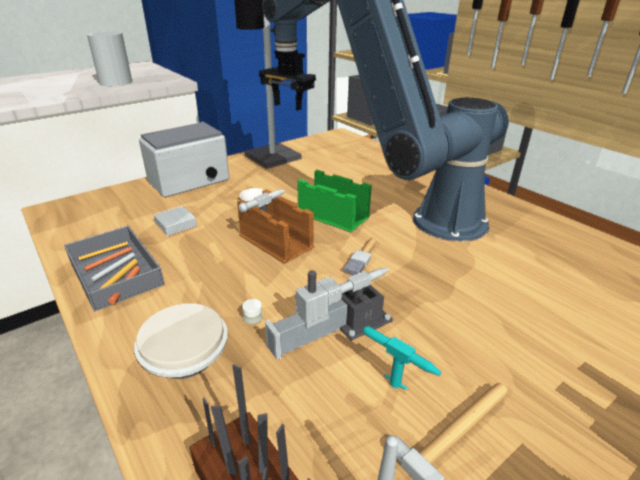

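In the top view the steel stake sits in the holder at (250,258), with the keeper knob at (247,204). The brown rack is at (405,258): its empty notches are near (384,260), and the spare stake is in the other pair at (428,250). The look-alikes are the turquoise stake at (170,240) and the green rack at (435,325). The grey stake and brown rack match the description. I'll confirm that in a crop and measure.

```bash
python3 - <<'E'
from h import *
im=cv2.imread("pics/top0.png")
cv2.imwrite("pics/crop1.png",cv2.resize(im[165:305,220:470],None,fx=3.2,fy=3.2,interpolation=cv2.INTER_CUBIC))
for cam in ["top","scene"]:
    d=np.load(f"pics/{cam}0.npy");im=cv2.imread(f"pics/{cam}0.png")
    c=cams.calibration(cam);K=np.array(c["mtx"]);R=np.array(c["R"]);t=np.array(c["t"])
    v,u=np.mgrid[:480,:640];P=np.stack([u,v,0*u+1],-1)@np.linalg.inv(K).T*d[...,None]
    W=(P-t)@R; ok=d>0
    def sel(x0,x1,y0,y1,z0,z1):
        m=ok&(W[...,0]>x0)&(W[...,0]<x1)&(W[...,1]>y0)&(W[...,1]<y1)&(W[...,2]>z0)&(W[...,2]<z1);return W[m]
    def line(n,p):
        q=p[:,:2].astype(np.float32)
        print(cam,n,len(p),"minrect c,size,ang",np.round(cv2.minAreaRect(q)[0],4),np.round(cv2.minAreaRect(q)[1],3),round(cv2.minAreaRect(q)[2],1),"line",np.round(cv2.fitLine(q,cv2.DIST_HUBER,0,.01,.01).ravel(),3),"zmax",round(np.percentile(p[:,2],95),4)) if len(p)>5 else print(cam,n,len(p))
    line("bar",sel(.40,.53,.09,.19,.085,.125))
    line("knob",sel(.56,.65,.09,.19,.122,.17))
    line("bed",sel(.63,.75,.08,.18,.05,.07))
    line("holdtop",sel(.43,.54,.08,.2,.055,.072))
    line("railsA",sel(.47,.56,-.26,-.08,.09,.125))
    line("railsB",sel(.36,.47,-.26,-.08,.09,.125))
    line("spare",sel(.38,.57,-.28,-.17,.112,.14))
    line("rack",sel(.36,.57,-.29,-.07,.07,.125))
E
```

```text
top bar 450 minrect c,size,ang [0.4725 0.1421] [0.022 0.116] 86.3 line [ 0.997 -0.075  0.497  0.14 ] zmax 0.1075
top knob 78 minrect c,size,ang [0.5931 0.1294] [0.066 0.015] 12.6 line [0.97  0.242 0.595 0.13 ] zmax 0.1636
top bed 317 minrect c,size,ang [0.67   0.1266] [0.043 0.054] 76.9 line [ 0.998 -0.057  0.67   0.125] zmax 0.0673
top holdtop 648 minrect c,size,ang [0.496  0.1413] [0.077 0.09 ] 86.0 line [ 0.5   -0.866  0.493  0.141] zmax 0.0682
top railsA 724 minrect c,size,ang [ 0.5094 -0.1855] [0.149 0.078] 89.8 line [ 0.101 -0.995  0.51  -0.213] zmax 0.1209
top railsB 557 minrect c,size,ang [ 0.4384 -0.1913] [0.052 0.141] 4.6 line [ 0.181 -0.984  0.424 -0.195] zmax 0.1188
top spare 533 minrect c,size,ang [ 0.4789 -0.2552] [0.143 0.085] 36.1 line [ 0.989  0.147  0.478 -0.258] zmax 0.1226
top rack 1899 minrect c,size,ang [ 0.475  -0.2001] [0.179 0.148] 89.6 line [ 0.659 -0.752  0.489 -0.234] zmax 0.1208
scene bar 502 minrect c,size,ang [0.4715 0.1439] [0.024 0.117] 86.6 line [ 0.999 -0.049  0.483  0.148] zmax 0.1051
scene knob 160 minrect c,size,ang [0.6007 0.1324] [0.016 0.013] 53.0 line [ 0.77  -0.639  0.604  0.136] zmax 0.1595
scene bed 543 minrect c,size,ang [0.6611 0.1269] [0.046 0.064] 86.4 line [ 0.993 -0.12   0.666  0.13 ] zmax 0.0657
scene holdtop 656 minrect c,size,ang [0.4945 0.1511] [0.06  0.091] 85.2 line [ 0.975 -0.221  0.494  0.158] zmax 0.0649
scene railsA 592 minrect c,size,ang [ 0.4901 -0.1917] [0.074 0.154] 16.9 line [ 0.108 -0.994  0.511 -0.205] zmax 0.1179
scene railsB 426 minrect c,size,ang [ 0.4373 -0.1906] [0.054 0.143] 5.0 line [ 0.179 -0.984  0.429 -0.202] zmax 0.116
scene spare 211 minrect c,size,ang [ 0.4749 -0.2585] [0.142 0.026] 6.3 line [ 0.992  0.13   0.483 -0.255] zmax 0.1201
scene rack 1746 minrect c,size,ang [ 0.4726 -0.199 ] [0.18  0.149] 89.0 line [ 0.615 -0.788  0.466 -0.203] zmax 0.117
```

View pics/crop1.png

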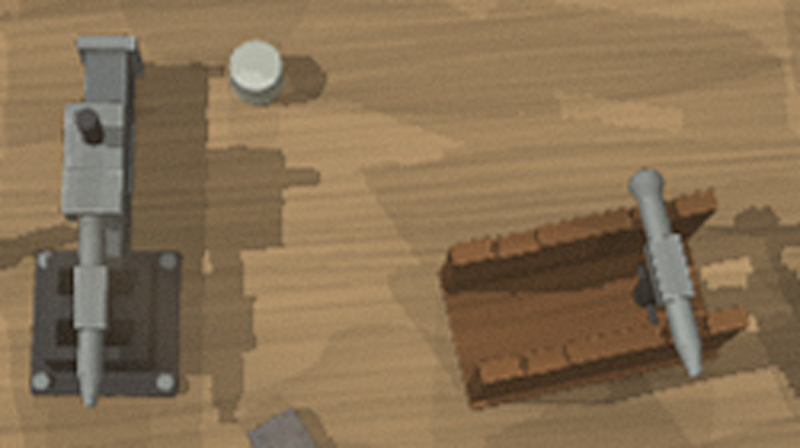

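The crop confirms it: the grey stake is in the dark holder under the keeper, and the empty notches are on the left of the brown rack. Next I check the tool's orientation.

```bash
python3 - <<'E'
from h import *
s=bot.read_state();print(np.round(s["tcp_rot"],3),np.round(np.array(cams.calibration("wrist")["tool_from_camera"]),3),np.round(cams.calibration("wrist")["mtx"],0))
E
```

```text
[[ 0.968  0.25   0.   ]
 [ 0.25  -0.968  0.   ]
 [ 0.    -0.    -1.   ]] [[ 0.001 -0.956 -0.293  0.082]
 [ 1.     0.001 -0.     0.001]
 [ 0.001 -0.293  0.956 -0.138]
 [ 0.     0.     0.     1.   ]] [[392.   0. 321.]
 [  0. 392. 241.]
 [  0.   0.   1.]]
```

```bash
python3 -m handwheel '[[0.38,0.74,0.05,0,0,-0.161],[0.38,0.74,0.05,0,0,-0.161],[0.38,0.74,0.05,0,0,-0.161],[0.38,0.74,0.05,0,0,-0.161],[0.38,0.74,0.05,0,0,-0.161],[0.38,0.74,0.05,0,0,-0.161],[0.38,0.74,0.05,0,0,-0.161],[0.38,0.74,0.05,0,0,-0.161]]' 0.2
```

```text
time_s: 1.57
position: [0.3088, -0.3074, 0.2679]
tcp_rot: [[0.998, -0.07, 0.001], [-0.07, -0.998, -0.001], [0.001, 0.001, -1.0]]
force: [0.7, -0.3, 0.3]
opening: 0.611
grasp_force: 0.0
```

```bash
python3 -m handwheel '[[0.228,0.443,0.03,0,0,0],[0.228,0.443,0.03,0,0,0],[0.228,0.443,0.03,0,0,0],[0.228,0.443,0.03,0,0,0],[0.228,0.443,0.03,0,0,0],[0.228,0.443,0.03,0,0,0],[0.228,0.443,0.03,0,0,0],[0.228,0.443,0.03,0,0,0]]'
python3 -m handwheel '[[0.085,0.163,0.01,0,0,0],[0.085,0.163,0.01,0,0,0],[0.085,0.163,0.01,0,0,0],[0.085,0.163,0.01,0,0,0],[0.085,0.163,0.01,0,0,0],[0.085,0.163,0.01,0,0,0],[0.085,0.163,0.01,0,0,0],[0.085,0.163,0.01,0,0,0]]'
cat > m.py <<'E'
from h import *
import sys
cam,out=sys.argv[1:3]
s=bot.read_state();print(s["time_s"],np.round(s["position"],4),np.round(s["tcp_rot"],3)[:2,0],np.round(s["joint_positions"],0))
im,d=cams.capture(cam);cv2.imwrite(f"pics/{out}.png",im);np.save(f"pics/{out}.npy",d)
Z=dict(keeper_knob=.14,stake_grip=.094,bore=.064,holder=0,free_notch=.1,stake=.008,rack=0)
for q in sys.argv[3:]:
    for r in models.tip_of(q,cam)[:2]:
        print(q,np.round(r["position"],1),round(r["conf"],2),np.round(world(cam,r["position"],d,z=Z[q]),4))
E
python3 m.py wrist w1 keeper_knob stake_grip bore holder
```

```text
time_s: 2.23
position: [0.4612, -0.0112, 0.2881]
tcp_rot: [[0.998, -0.069, 0.001], [-0.069, -0.998, -0.0], [0.001, 0.0, -1.0]]
force: [1.4, -0.1, 0.4]
opening: 0.602
grasp_force: 0.0
time_s: 2.9
position: [0.5448, 0.1491, 0.2972]
tcp_rot: [[0.998, -0.069, -0.002], [-0.069, -0.998, -0.001], [-0.001, 0.001, -1.0]]
force: [-0.6, -0.2, -0.2]
opening: 0.598
grasp_force: 0.0
2.9 [0.5448 0.1491 0.2972] [ 0.998 -0.069] [ 4. 22. 87. -0. 70. 98.]
keeper_knob [339.9 154.3] 0.94 [0.6024 0.1305 0.14  ]
stake_grip [136.9 215.4] 0.75 [0.5581 0.3125 0.094 ]
stake_grip [333.9 271.7] 0.7 [0.492  0.1402 0.094 ]
bore [333.9 263.6] 0.75 [0.4891 0.1396 0.064 ]
holder [331.9 243.5] 0.8 [0.4905 0.14   0.    ]
```

View pics/w1.png

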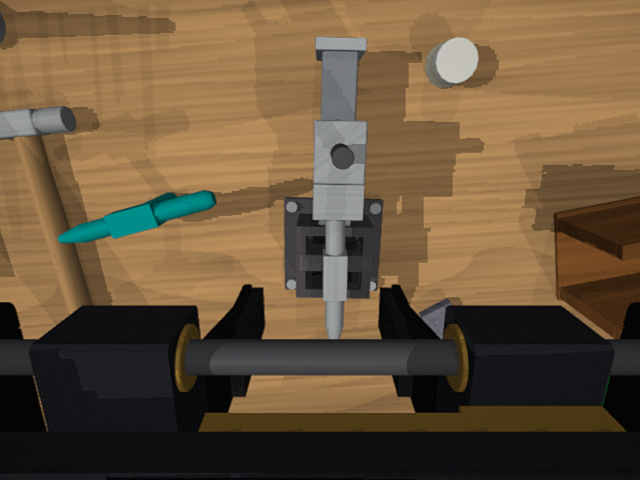

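The wrist view shows the knob at (342,156), the stake's block at (334,275), and the tool well aligned with the bed. I'll go down over the knob, grip it and draw it back.

```bash
python3 -m handwheel '[[0.029,-0.01,-0.01,0,0,-0.003],[0.057,-0.0185,-0.03,0,0,-0.006],[0.057,-0.0185,-0.06,0,0,-0.006],[0.057,-0.0185,-0.09,0,0,-0.006],[0.057,-0.0185,-0.12,0,0,-0.006],[0.057,-0.0185,-0.135,0,0,-0.006],[0.057,-0.0185,-0.148,0,0,-0.006],[0.057,-0.0185,-0.148,0,0,-0.006]]'
python3 -m handwheel '[[0,0,0,0,0,0],[0,0,0,0,0,0],[0,0,0,0,0,0],[0,0,0,0,0,0],[0,0,0,0,0,0],[0,0,0,0,0,0],[0,0,0,0,0,0],[0,0,0,0,0,0]]' -1
```

```text
time_s: 3.82
position: [0.6004, 0.1303, 0.1465]
tcp_rot: [[0.997, -0.082, -0.007], [-0.082, -0.997, -0.0], [-0.007, 0.001, -1.0]]
force: [-0.6, -0.2, 0.2]
opening: 0.603
grasp_force: 0.0
time_s: 4.48
position: [0.6028, 0.1303, 0.1502]
tcp_rot: [[0.997, -0.08, 0.0], [-0.08, -0.997, -0.002], [0.001, 0.002, -1.0]]
force: [-1.0, -4.3, 4.1]
opening: 0.176
grasp_force: 30.0
```

```bash
python3 -m handwheel '[[0.007,-0.0006,0,0,0,0],[0.014,-0.0012,0,0,0,0],[0.021,-0.0017,0,0,0,0],[0.028,-0.0023,0,0,0,0],[0.035,-0.0028,0,0,0,0],[0.042,-0.0034,0,0,0,0],[0.042,-0.0034,0,0,0,0],[0.042,-0.0034,0,0,0,0]]'
```

```text
time_s: 5.15
position: [0.6447, 0.1265, 0.1502]
tcp_rot: [[0.997, -0.081, -0.001], [-0.081, -0.997, -0.002], [-0.0, 0.002, -1.0]]
force: [-1.6, -5.6, 3.8]
opening: 0.172
grasp_force: 30.0
```

Release, go up, and look at the stake from above.

```bash
python3 -m handwheel '[[0,0,0,0,0,0],[0,0,0,0,0,0],[0,0,0,0,0,0],[0,0,0,0,0,0],[0,0,0.03,0,0,0],[0,0,0.06,0,0,0],[-0.04,0.004,0.09,0,0,0],[-0.08,0.007,0.1,0,0,0]]' 0.2
python3 -m handwheel '[[-0.03,0.003,0,0,0,0],[-0.03,0.003,0,0,0,0],[-0.03,0.003,0,0,0,0],[-0.03,0.003,0,0,0,0],[-0.03,0.003,0,0,0,0],[-0.03,0.003,0,0,0,0],[-0.03,0.003,0,0,0,0],[-0.03,0.003,0,0,0,0]]'
python3 m.py wrist w2 keeper_knob stake_grip bore
python3 - <<'E'
from h import *
im,d=cams.capture("wrist");c=cams.calibration("wrist");K=np.array(c["mtx"]);s=bot.read_state();T=np.array(c["tool_from_camera"]);Rw=np.array(s["tcp_rot"])
v,u=np.mgrid[:480,:640];P=np.stack([u,v,0*u+1],-1)@np.linalg.inv(K).T*d[...,None]
W=(P@T[:3,:3].T+T[:3,3])@Rw.T+np.array(s["position"])
def sel(n,x0,x1,y0,y1,z0,z1):
    m=(d>0)&(W[...,0]>x0)&(W[...,0]<x1)&(W[...,1]>y0)&(W[...,1]<y1)&(W[...,2]>z0)&(W[...,2]<z1);q=W[m][:,:2].astype(np.float32);print(n,len(q),cv2.minAreaRect(q),np.median(W[m],0),np.round(cv2.fitLine(q,cv2.DIST_HUBER,0,.01,.01).ravel(),4))
sel("blocktop",.45,.53,.11,.17,.1035,.112)
sel("bar",.43,.58,.11,.17,.09,.112)
E
```

```text
time_s: 5.82
position: [0.5755, 0.1344, 0.2503]
tcp_rot: [[0.997, -0.082, 0.009], [-0.082, -0.997, 0.001], [0.009, -0.002, -1.0]]
force: [0.1, 0.5, 0.9]
opening: 0.589
grasp_force: 0.0
time_s: 6.48
position: [0.5425, 0.1371, 0.2468]
tcp_rot: [[0.997, -0.082, -0.0], [-0.082, -0.997, 0.0], [-0.0, -0.0, -1.0]]
force: [0.2, 0.7, -0.1]
opening: 0.602
grasp_force: 0.0
6.4833 [0.5425 0.1371 0.2468] [ 0.997 -0.082] [ 3. 25. 92.  0. 63. 97.]
keeper_knob [324.5  84.7] 0.75 [0.644  0.1269 0.14  ]
stake_grip [320.7 294.1] 0.8 [0.4904 0.1417 0.094 ]
stake_grip [ 96.5 234.8] 0.79 [0.5542 0.3103 0.094 ]
bore [326.4 280.5] 0.65 [0.4893 0.1369 0.064 ]
blocktop 1627 ((0.49290451407432556, 0.1402340680360794), (0.0213736854493618, 0.07453026622533798), 85.99549102783203) [0.49125494 0.14001627 0.10567858] [ 0.9974 -0.0714  0.4913  0.1401]
bar 3317 ((0.5072091817855835, 0.1389584094285965), (0.0216546468436718, 0.11443552374839783), 85.29824829101562) [0.5104955  0.13849841 0.1038717 ] [ 0.9975 -0.0704  0.5112  0.1387]
```

View pics/w2.png

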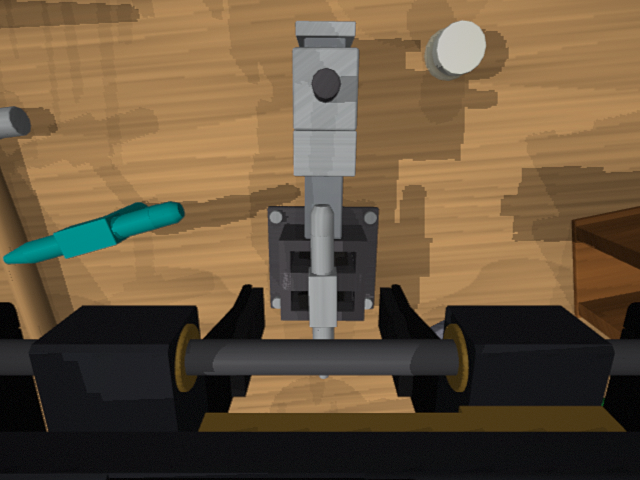

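The keeper's nose (row 177) is well clear of the stake's domed end (row 205). Now I grasp the block.

```bash
python3 -m handwheel '[[-0.026,0.0015,-0.01,0,0,0.003],[-0.052,0.003,-0.03,0,0,0.006],[-0.052,0.003,-0.06,0,0,0.006],[-0.052,0.003,-0.09,0,0,0.006],[-0.052,0.003,-0.12,0,0,0.006],[-0.052,0.003,-0.137,0,0,0.006],[-0.052,0.003,-0.146,0,0,0.006],[-0.052,0.003,-0.146,0,0,0.006]]'
python3 -m handwheel '[[0,0,0,0,0,0],[0,0,0,0,0,0],[0,0,0,0,0,0],[0,0,0,0,0,0],[0,0,0,0,0,0],[0,0,0,0,0,0],[0,0,0,0,0,0],[0,0,0,0,0,0]]' -1
```

```text
time_s: 7.4
position: [0.4888, 0.1401, 0.0996]
tcp_rot: [[0.998, -0.069, -0.004], [-0.069, -0.998, -0.0], [-0.004, 0.001, -1.0]]
force: [-1.4, -0.1, 0.0]
opening: 0.597
grasp_force: 0.0
time_s: 8.07
position: [0.4903, 0.1403, 0.102]
tcp_rot: [[0.998, -0.069, 0.001], [-0.069, -0.998, 0.0], [0.001, -0.0, -1.0]]
force: [-0.5, -0.1, 5.7]
opening: 0.252
grasp_force: 30.0
```

```bash
python3 -m handwheel '[[0,0,0.001,0,0,0.05],[0,0,0.002,0,0,0.1],[0,0,0.002,0,0,0.15],[0,0,0.002,0,0,0.2],[0,0,0.002,0,0,0.25],[0,0,0.002,0,0,0.275],[0,0,0.002,0,0,0.275],[0,0,0.002,0,0,0.275]]'; python3 -c "
from h import *;s=bot.read_state();print(s['force'],s['moment'])"
```

```text
time_s: 8.73
position: [0.4888, 0.1402, 0.1023]
tcp_rot: [[0.887, 0.461, -0.003], [0.461, -0.887, -0.0], [-0.002, -0.001, -1.0]]
force: [1.4, 0.0, -7.5]
opening: 0.247
grasp_force: 30.0
[ 1.38786111  0.00959326 -7.4649089 ] [0.06820841 0.01770146 0.02804985]
```

```bash
python3 -m handwheel '[[0,0,0.001,0,0,0],[0,0,0.003,0,0,0],[0,0,0.005,0,0,0],[0,0,0.007,0,0,0],[0,0,0.009,0,0,0],[0,0,0.01,0,0,0],[0,0,0.01,0,0,0],[0,0,0.01,0,0,0]]'; python3 -c "
from h import *;s=bot.read_state();print(s['force'],s['moment'])"
```

```text
time_s: 9.4
position: [0.4899, 0.1403, 0.1134]
tcp_rot: [[0.887, 0.462, 0.0], [0.462, -0.887, 0.0], [0.0, 0.0, -1.0]]
force: [-0.4, 0.2, -7.5]
opening: 0.255
grasp_force: 30.0
[-0.40117967  0.23415211 -7.46193572] [-0.03871403 -0.00345001 -0.01363553]
```

```bash
python3 -m handwheel '[[0,0,0,0,0,-0.06],[0,0,0.001,0,0,-0.12],[0,0,0.001,0,0,-0.18],[0,0,0.001,0,0,-0.24],[0,0,0.001,0,0,-0.3],[0,0,0.001,0,0,-0.36],[0,0,0.001,0,0,-0.42],[0,0,0.001,0,0,-0.48]]'
python3 -m handwheel '[[0,0,0,0,0,-0.06],[0,0,0,0,0,-0.07],[0,0,0,0,0,-0.07],[0,0,0.004,0,0,-0.07],[0,0,0.008,0,0,-0.07],[0,0,0.012,0,0,-0.07],[0,0,0.016,0,0,-0.07],[0,0,0.016,0,0,-0.07]]'; python3 -c "
from h import *;s=bot.read_state();print(s['force'],s['moment'])"
```

```text
time_s: 10.07
position: [0.4938, 0.1403, 0.1161]
tcp_rot: [[0.887, -0.461, 0.01], [-0.461, -0.888, -0.001], [0.009, -0.003, -1.0]]
force: [3.2, -3.7, 9.9]
opening: 0.318
grasp_force: 29.7
time_s: 10.73
position: [0.4895, 0.1404, 0.1307]
tcp_rot: [[0.814, -0.58, -0.001], [-0.58, -0.814, 0.0], [-0.001, 0.0, -1.0]]
force: [0.4, -0.9, -5.8]
opening: 0.251
grasp_force: 29.9
[ 0.4148382  -0.87892748 -5.79240625] [-0.18969734 -0.21112169 -0.04874155]
```

The pads spread for a moment mid-swing, so I check how the stake is sitting in the jaws.

```bash
cat > bar.py <<'E'
from h import *
s=bot.read_state();print(np.round(s["position"],4),np.degrees(np.arctan2(s["tcp_rot"][1][0],s["tcp_rot"][0][0])))
im,d=cams.capture("scene");cv2.imwrite("pics/s_bar.png",im)
c=cams.calibration("scene");K=np.array(c["mtx"]);R=np.array(c["R"]);t=np.array(c["t"])
v,u=np.mgrid[:480,:640];W=(np.stack([u,v,0*u+1],-1)@np.linalg.inv(K).T*d[...,None]-t)@R
o=W[...,:2]-np.array(s["position"])[:2];r=np.hypot(o[...,0],o[...,1])
m=(d>0)&(r>.03)&(r<.082)&(W[...,2]>.08)&(W[...,2]<s["position"][2]+.02)&(W[...,0]<.60)
q=W[m];hi=im[m].mean(1)
for n,f in (("dome",o[m][:,0]>0),("cone",o[m][:,0]<0)):
    p=q[f&(hi>70)]
    if len(p)>8: print(n,len(p),np.round(np.median(p,0),3),"ztop",np.round(np.percentile(p[:,2],[50,95]),4),np.round(cv2.fitLine(p[:,:2].astype(np.float32),cv2.DIST_HUBER,0,.01,.01).ravel(),3))
cv2.imwrite("pics/s_crop.png",cv2.resize(im[200:380,270:470],None,fx=3,fy=3,interpolation=cv2.INTER_CUBIC))
E
python3 bar.py
```

```text
[0.4895 0.1404 0.1307] -35.482300165062
dome 137 [0.53  0.12  0.134] ztop [0.1335 0.1391] [ 0.806 -0.592  0.531  0.12 ]
cone 131 [0.441 0.182 0.115] ztop [0.1145 0.121 ] [ 0.885 -0.466  0.448  0.18 ]
```

View pics/s_crop.png

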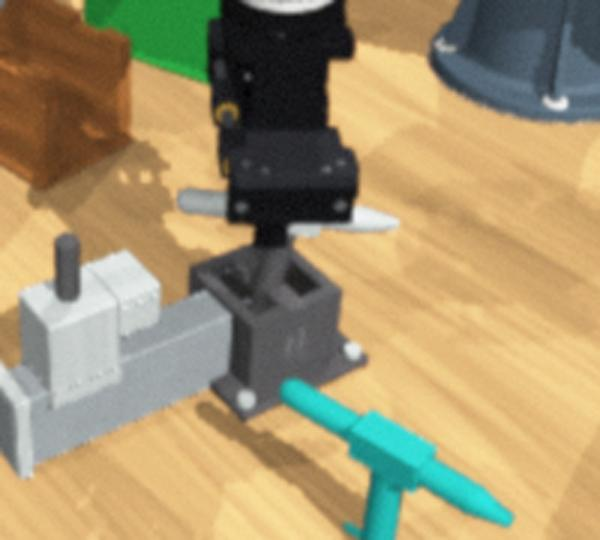

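The crop shows the stake up about 20 mm or more and tilted roughly 8° in the jaws: its dome end is high at (180,200) and its cone end is low at (395,222). I swung it while the pin was still level with a ridge. The free windows must be at rises of about 0–4, 17–21, 34–38 and so on, so from now on I'll swing only inside those. First a gentle pull, still at -0.55.

```bash
python3 -m handwheel '[[0,0,0.001,0,0,0],[0,0,0.002,0,0,0],[0,0,0.003,0,0,0],[0,0,0.004,0,0,0],[0,0,0.004,0,0,0],[0,0,0.004,0,0,0],[0,0,0.004,0,0,0],[0,0,0.004,0,0,0]]'; python3 -c "
from h import *;s=bot.read_state();print(s['force'],s['moment'])"; python3 bar.py
```

```text
time_s: 11.45
position: [0.4895, 0.1403, 0.1341]
tcp_rot: [[0.814, -0.58, -0.001], [-0.58, -0.814, 0.0], [-0.001, 0.001, -1.0]]
force: [0.7, -0.5, -7.5]
opening: 0.246
grasp_force: 29.9
[ 0.67907809 -0.54516012 -7.4750906 ] [ 0.02509688 -0.0667751   0.01082686]
[0.4895 0.1403 0.1341] -35.4789966809946
dome 137 [0.529 0.12  0.137] ztop [0.1374 0.1418] [ 0.718 -0.696  0.528  0.121]
cone 137 [0.443 0.182 0.119] ztop [0.1186 0.1255] [ 0.885 -0.466  0.447  0.18 ]
```

```bash
cat > f.py <<'E'
from h import *;s=bot.read_state();print("F",np.round(s['force'],1),np.round(s['moment'],2))
E
python3 -m handwheel '[[0,0,0.001,0,0,0],[0,0,0.002,0,0,0],[0,0,0.003,0,0,0],[0,0,0.004,0,0,0],[0,0,0.004,0,0,0],[0,0,0.004,0,0,0],[0,0,0.004,0,0,0],[0,0,0.004,0,0,0]]'; python3 f.py
python3 -m handwheel '[[0,0,0.001,0,0,0],[0,0,0.001,0,0,0],[0,0,0.002,0,0,0],[0,0,0.002,0,0,0],[0,0,0.002,0,0,0],[0,0,0.002,0,0,0],[0,0,0.002,0,0,0],[0,0,0.002,0,0,0]]'; python3 f.py
```

```text
time_s: 12.17
position: [0.4897, 0.1401, 0.1375]
tcp_rot: [[0.814, -0.58, -0.001], [-0.58, -0.814, -0.0], [-0.001, 0.001, -1.0]]
force: [3.1, -0.9, -21.4]
opening: 0.248
grasp_force: 29.9
F [  3.1  -0.9 -21.4] [-0.08 -0.53  0.03]
time_s: 12.83
position: [0.4892, 0.1395, 0.138]
tcp_rot: [[0.815, -0.58, -0.003], [-0.58, -0.815, -0.001], [-0.001, 0.003, -1.0]]
force: [6.1, -2.6, -34.5]
opening: 0.25
grasp_force: 30.0
F [  6.1  -2.6 -34.5] [-0.44 -0.92  0.01]
```

```bash
python3 bar.py; python3 -m handwheel '[[0,0,-0.001,0,0,0],[0,0,-0.002,0,0,0],[0,0,-0.003,0,0,0],[0,0,-0.0035,0,0,0.03],[0,0,-0.0035,0,0,0.06],[0,0,-0.0035,0,0,0.09],[0,0,-0.0035,0,0,0.12],[0,0,-0.0035,0,0,0.12]]'; python3 f.py
```

```text
[0.4892 0.1395 0.138 ] -35.45560319878556
dome 138 [0.529 0.119 0.141] ztop [0.1406 0.1455] [ 0.742 -0.671  0.53   0.12 ]
cone 134 [0.442 0.181 0.122] ztop [0.1224 0.1288] [ 0.882 -0.472  0.446  0.179]
time_s: 13.55
position: [0.4891, 0.1402, 0.1374]
tcp_rot: [[0.929, -0.369, -0.001], [-0.369, -0.929, -0.0], [-0.001, 0.001, -1.0]]
force: [-0.4, -2.4, -13.1]
opening: 0.249
grasp_force: 30.0
F [ -0.4  -2.4 -13.1] [-0.36  0.24 -0.01]
```

```bash
python3 -m handwheel '[[0,0,-0.001,0,0,0],[0,0,-0.001,0,0,0.04],[0,0,-0.001,0,0,0.08],[0,0,-0.001,0,0,0.12],[0,0,-0.001,0,0,0.16],[0,0,-0.001,0,0,0.2],[0,0,-0.001,0,0,0.24],[0,0,-0.001,0,0,0.24]]'; python3 f.py
```

```text
time_s: 14.22
position: [0.4915, 0.141, 0.1376]
tcp_rot: [[0.995, 0.101, 0.005], [0.101, -0.995, 0.001], [0.005, -0.001, -1.0]]
force: [0.2, -0.9, -3.1]
opening: 0.252
grasp_force: 30.0
F [ 0.2 -0.9 -3.1] [ 0.03 -0.08 -0.03]
```

```bash
python3 -m handwheel '[[0,0,0,0,0,0.04],[0,0,0,0,0,0.08],[0,0,0,0,0,0.12],[0,0,0,0,0,0.16],[0,0,0,0,0,0.19],[0,0,0,0,0,0.19],[0,0,0,0,0,0.19],[0,0,0,0,0,0.19]]'; python3 f.py
python3 -m handwheel '[[0,0,0.001,0,0,0],[0,0,0.002,0,0,0],[0,0,0.003,0,0,0],[0,0,0.004,0,0,0],[0,0,0.005,0,0,0],[0,0,0.006,0,0,0],[0,0,0.006,0,0,0],[0,0,0.006,0,0,0]]'; python3 f.py; python3 bar.py
```

```text
time_s: 14.88
position: [0.4911, 0.141, 0.1372]
tcp_rot: [[0.888, 0.46, 0.004], [0.46, -0.888, 0.002], [0.004, 0.0, -1.0]]
force: [-0.9, 3.6, 5.2]
opening: 0.249
grasp_force: 30.0
F [-0.9  3.6  5.2] [ 0.86  0.2  -0.09]
time_s: 15.55
position: [0.4892, 0.1401, 0.1414]
tcp_rot: [[0.887, 0.462, -0.002], [0.462, -0.887, -0.0], [-0.002, -0.0, -1.0]]
force: [-0.3, 1.7, -7.5]
opening: 0.248
grasp_force: 30.0
F [-0.3  1.7 -7.5] [ 0.42 -0.02  0.02]
[0.4892 0.1401 0.1414] 27.547840836707504
dome 126 [0.534 0.167 0.145] ztop [0.1451 0.1497] [0.952 0.306 0.532 0.168]
```

```bash
python3 -m handwheel '[[0,0,0.001,0,0,0],[0,0,0.003,0,0,0],[0,0,0.005,0,0,0],[0,0,0.007,0,0,0],[0,0,0.009,0,0,0],[0,0,0.011,0,0,0],[0,0,0.012,0,0,0],[0,0,0.012,0,0,0]]'; python3 f.py
python3 -m handwheel '[[0,0,0.003,0,0,0],[0,0,0.007,0,0,0],[0,0,0.011,0,0,0],[0,0,0.015,0,0,0],[0,0,0.019,0,0,0],[0,0,0.02,0,0,0],[0,0,0.02,0,0,0],[0,0,0.02,0,0,0]]'; python3 f.py; python3 bar.py
```

```text
time_s: 16.27
position: [0.4901, 0.1402, 0.1541]
tcp_rot: [[0.887, 0.463, 0.001], [0.463, -0.887, -0.0], [0.001, 0.0, -1.0]]
force: [0.6, -0.2, -7.3]
opening: 0.255
grasp_force: 30.0
F [ 0.6 -0.2 -7.3] [-0.02 -0.07 -0.02]
time_s: 16.93
position: [0.4898, 0.1403, 0.1739]
tcp_rot: [[0.887, 0.463, 0.0], [0.463, -0.887, -0.0], [0.0, 0.0, -1.0]]
force: [0.6, 0.3, -6.2]
opening: 0.246
grasp_force: 30.0
F [ 0.6  0.3 -6.2] [ 0.   -0.08  0.03]
[0.4898 0.1403 0.1739] 27.54920579811997
dome 133 [0.534 0.167 0.177] ztop [0.1775 0.1815] [0.941 0.337 0.529 0.166]
```

It's out. I carry it up and over to the near side of the rack, then look.

```bash
python3 -m handwheel '[[0,0,0.03,0,0,0],[0,0,0.06,0,0,-0.03],[0,-0.01,0.08,0,0,-0.06],[-0.006,-0.04,0.086,0,0,-0.09],[-0.012,-0.07,0.086,0,0,-0.12],[-0.02,-0.1,0.086,0,0,-0.157],[-0.02,-0.13,0.086,0,0,-0.157],[-0.02,-0.16,0.086,0,0,-0.157]]'
python3 -m handwheel '[[0,-0.025,0,0,0,0],[0,-0.04,0,0,0,0],[0,-0.05,0,0,0,0],[0,-0.05,0,0,0,0],[0,-0.05,0,0,0,0],[0,-0.05,0,0,0,0],[0,-0.05,0,0,0,0],[0,-0.05,0,0,0,0]]'
python3 m.py wrist w3 free_notch rack; python3 m.py scene s3 free_notch rack
```

```text
time_s: 17.65
position: [0.4685, -0.0206, 0.2595]
tcp_rot: [[0.986, 0.166, -0.001], [0.166, -0.986, 0.0], [-0.001, -0.001, -1.0]]
force: [-0.0, -0.3, -6.6]
opening: 0.25
grasp_force: 30.0
time_s: 18.32
position: [0.4696, -0.0686, 0.2597]
tcp_rot: [[0.986, 0.168, -0.0], [0.168, -0.986, 0.0], [-0.0, -0.001, -1.0]]
force: [-0.2, -0.7, -6.8]
opening: 0.246
grasp_force: 30.0
18.3167 [ 0.4696 -0.0686  0.2597] [0.986 0.168] [-22.  18. 102.   0.  60.  58.]
free_notch [435. 259.] 0.74 [ 0.4615 -0.1636  0.1   ]
rack [458.4 224.7] 0.83 [ 0.4727 -0.2146  0.    ]
rack [ 76.8 154.9] 0.51 [0.4784 0.1786 0.    ]
18.4667 [ 0.4698 -0.0691  0.2598] [0.986 0.167] [-22.  18. 102.   0.  60.  58.]
free_notch [287.6 217. ] 0.93 [ 0.4633 -0.1531  0.1   ]
free_notch [346.8 189.3] 0.73 [ 0.2415 -0.1845  0.1   ]
rack [333.6 213.5] 0.83 [ 0.244  -0.2359  0.    ]
```

View pics/w3.png

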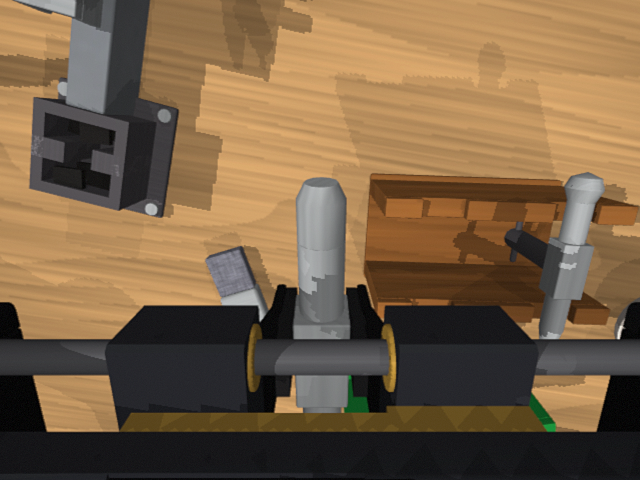

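View pics/s3.png

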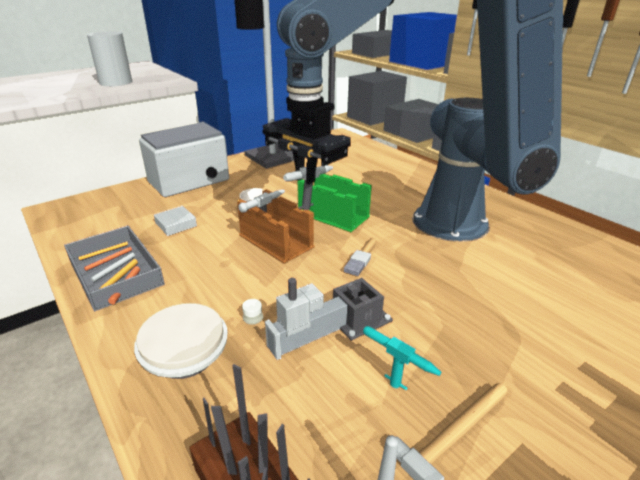

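The wrist view shows the rack's empty notches at about (445,207) on the far rail and (450,312) on the near rail, with the spare stake at (565,255). The held stake's dome points away at (321,185). Next I get the notch line, the rack yaw and the stake's tilt from the depth image.

```bash
python3 - <<'E'
from h import *
d=np.load("pics/w3.npy");c=cams.calibration("wrist");K=np.array(c["mtx"]);s=bot.read_state();T=np.array(c["tool_from_camera"]);Rw=np.array(s["tcp_rot"])
v,u=np.mgrid[:480,:640];Q=np.stack([u,v,0*u+1],-1)@np.linalg.inv(K).T*d[...,None]@T[:3,:3].T+T[:3,3]
W=Q@Rw.T+np.array(s["position"]);ok=d>0
# held bar, tool frame: top profile vs tool x
m=ok&(u>290)&(u<352)&(v>175)&(v<315)
for x0 in np.arange(.02,.09,.01):
    k=m&(Q[...,0]>x0)&(Q[...,0]<x0+.01)&(Q[...,2]<.06)
    if k.sum()>5: print("arm x %.3f ztool top %.4f ymid %.4f w %.4f"%(x0+.005,np.percentile(Q[k][:,2],5),Q[k][:,1].mean(),np.ptp(np.percentile(Q[k][:,1],[2,98]))))
k=ok&(u>355)&(W[...,2]>.095)&(W[...,2]<.112)&(W[...,1]<-.09)
far=W[k&(v<235)];near=W[k&(v>270)]
for n,p in (("far",far),("near",near)):
    l=cv2.fitLine(p[:,:2].astype(np.float32),cv2.DIST_HUBER,0,.01,.01).ravel();print(n,len(p),np.round(l,4),np.degrees(np.arctan2(l[0],-l[1])))
    r=cv2.minAreaRect(p[:,:2].astype(np.float32));print(r)
th=np.radians(9.6)
ex=np.array([np.cos(th),np.sin(th)]);ey=np.array([-np.sin(th),np.cos(th)])
for n,p in (("far",far),("near",near)):
    b=p[:,:2]@ey;xx=p[:,:2]@ex;print(n,"xrange",np.round(np.percentile(xx,[2,50,98]),4))
    for y0 in np.arange(-.32,-.14,.005):
        q=(b>=y0)&(b<y0+.005)
        if q.sum()>4: print("  y %.4f z %.4f"%(y0+.0025,np.percentile(p[q][:,2],70)),end="")
    print()
E
```

```text
arm x 0.025 ztool top -0.0065 ymid 0.0005 w 0.0168
arm x 0.035 ztool top -0.0080 ymid 0.0004 w 0.0169
arm x 0.045 ztool top -0.0095 ymid 0.0004 w 0.0170
arm x 0.055 ztool top -0.0103 ymid 0.0003 w 0.0168
arm x 0.065 ztool top -0.0087 ymid 0.0003 w 0.0119
far 5200 [ 0.1412 -0.99    0.5115 -0.2041] 8.11679
((0.5097134113311768, -0.20852813124656677), (0.04757684841752052, 0.18930943310260773), 17.119169235229492)
near 3565 [ 0.0884 -0.9961  0.4324 -0.2462] 5.072799
((0.41724997758865356, -0.23975816369056702), (0.20974060893058777, 0.11608542501926422), 63.68410110473633)
far xrange [0.4597 0.4702 0.4861]
  y -0.3175 z 0.1090  y -0.3125 z 0.1092  y -0.3075 z 0.1092  y -0.3025 z 0.1091  y -0.2975 z 0.1090  y -0.2925 z 0.1091  y -0.2875 z 0.1090  y -0.2825 z 0.1090  y -0.2775 z 0.1091  y -0.2725 z 0.1092  y -0.2675 z 0.1092  y -0.2625 z 0.1092  y -0.2575 z 0.1081  y -0.2525 z 0.1012  y -0.2475 z 0.1013  y -0.2425 z 0.1012  y -0.2375 z 0.1013  y -0.2325 z 0.1011  y -0.2275 z 0.1013  y -0.2225 z 0.1090  y -0.2175 z 0.1091  y -0.2125 z 0.1090  y -0.2075 z 0.1090  y -0.2025 z 0.1091  y -0.1975 z 0.1088
near xrange [0.2724 0.3886 0.4139]
  y -0.3175 z 0.1089  y -0.3125 z 0.1090  y -0.3075 z 0.1090  y -0.3025 z 0.1087  y -0.2975 z 0.1089  y -0.2925 z 0.1061  y -0.2875 z 0.1041  y -0.2825 z 0.1062  y -0.2775 z 0.1049  y -0.2725 z 0.1061  y -0.2675 z 0.1064  y -0.2625 z 0.1074  y -0.2575 z 0.1059  y -0.2525 z 0.1011  y -0.2475 z 0.1011  y -0.2425 z 0.1009  y -0.2375 z 0.1012  y -0.2325 z 0.1009  y -0.2275 z 0.1011  y -0.2225 z 0.1011  y -0.2175 z 0.1076  y -0.2125 z 0.1080  y -0.2075 z 0.1080  y -0.2025 z 0.1084  y -0.1975 z 0.1090  y -0.1925 z 0.1083
```

```bash
python3 - <<'E'
from h import *
d=np.load("pics/w3.npy");c=cams.calibration("wrist");K=np.array(c["mtx"]);s=bot.read_state();T=np.array(c["tool_from_camera"]);Rw=np.array(s["tcp_rot"])
v,u=np.mgrid[:480,:640];Q=np.stack([u,v,0*u+1],-1)@np.linalg.inv(K).T*d[...,None]@T[:3,:3].T+T[:3,3]
W=Q@Rw.T+np.array(s["position"]);ok=d>0
seat=ok&(abs(W[...,2]-.101)<.0022)
land=ok&(abs(W[...,2]-.109)<.0022)
C=[]
for n,m in (("farseat",seat&(u>415)&(u<475)&(v>190)&(v<225)),("nearseat",seat&(u>410)&(u<480)&(v>292)&(v<325)),("farland1",land&(v<222)&(u<432)&(u>370)),("farland2",land&(v<225)&(u>460)&(u<535)),("nearland2",land&(v>290)&(u>455)&(u<540)),("nearland1",land&(v>290)&(u>370)&(u<425))):
    m=cv2.morphologyEx(m.astype(np.uint8),cv2.MORPH_OPEN,np.ones((3,3)))>0
    p=W[m]; r=cv2.minAreaRect(p[:,:2].astype(np.float32));print(n,len(p),np.round(r[0],4),np.round(r[1],4),round(r[2],1),"med",np.round(p.mean(0),4))
E
```

```text
farseat 823 [ 0.5042 -0.16  ] [0.0154 0.0327] 8.0 med [ 0.5044 -0.1601  0.1009]
nearseat 299 [ 0.4249 -0.1705] [0.0072 0.0346] 9.7 med [ 0.4246 -0.17    0.1008]
farland1 728 [ 0.4999 -0.1279] [0.015  0.0283] 9.2 med [ 0.5    -0.1278  0.1088]
farland2 1316 [ 0.5096 -0.2006] [0.0153 0.0518] 8.3 med [ 0.5097 -0.2002  0.1088]
nearland2 455 [ 0.4269 -0.2207] [0.0158 0.0641] 6.9 med [ 0.4306 -0.2394  0.1087]
nearland1 212 [ 0.4161 -0.1378] [0.0144 0.025 ] 8.3 med [ 0.4182 -0.1334  0.1087]
```

The rack yaw is about 7.9° and the notch centre about (0.462,-0.1655). The stake is about 7° dome-up in the jaws, so I tilt the tool to level it and go above the notch.

```bash
python3 -m handwheel '[[-0.002,-0.025,0,-0.002,0.016,-0.004],[-0.004,-0.05,0,-0.004,0.031,-0.008],[-0.006,-0.075,0,-0.006,0.047,-0.012],[-0.007,-0.09,0,-0.0088,0.0624,-0.015],[-0.007,-0.0965,0,-0.0088,0.0624,-0.015],[-0.007,-0.0965,0,-0.0088,0.0624,-0.015],[-0.007,-0.0965,0,-0.0088,0.0624,-0.015],[-0.007,-0.0965,0,-0.0088,0.0624,-0.015]]'
python3 - <<'E'
from h import *
s=bot.read_state();Rw=np.array(s["tcp_rot"]);p0=np.array(s["position"])
im,d=cams.capture("wrist");c=cams.calibration("wrist");K=np.array(c["mtx"]);T=np.array(c["tool_from_camera"])
cv2.imwrite("pics/w4.png",im)
v,u=np.mgrid[:480,:640];Q=np.stack([u,v,0*u+1],-1)@np.linalg.inv(K).T*d[...,None]@T[:3,:3].T+T[:3,3]
W=Q@Rw.T+p0;m=(d>0)&(u>285)&(u<357)&(v>165)&(v<315)&(Q[...,2]<.06)
p=W[m];a=(p[:,:2]-p0[:2])
x=a@[np.cos(.138),np.sin(.138)];y=a@[-np.sin(.138),np.cos(.138)]
print(np.round(p0,4),"end x",x.max())
for x0 in np.arange(.025,.08,.01):
    k=(x>x0)&(x<x0+.01)
    if k.sum()>5: print("x %.3f ztop %.4f ymid %.4f"%(x0+.005,np.percentile(p[k][:,2],95),y[k].mean()))
E
```

```text
time_s: 19.28
position: [0.4622, -0.1649, 0.2596]
tcp_rot: [[0.983, 0.137, -0.125], [0.136, -0.991, -0.014], [-0.126, -0.003, -0.992]]
force: [-0.0, 0.9, -5.7]
opening: 0.248
grasp_force: 30.0
[ 0.4622 -0.1649  0.2596] end x 0.06237584721600157
x 0.030 ztop 0.2630 ymid -0.0004
x 0.040 ztop 0.2633 ymid -0.0004
x 0.050 ztop 0.2635 ymid -0.0004
x 0.060 ztop 0.2629 ymid -0.0004
```

```bash
python3 - <<'E'
from h import *
im,d=cams.capture("wrist");c=cams.calibration("wrist");K=np.array(c["mtx"]);T=np.array(c["tool_from_camera"])
s=bot.read_state();R=np.array(s["tcp_rot"])
v,u=np.mgrid[:480,:640];Q=np.stack([u,v,0*u+1],-1)@np.linalg.inv(K).T*d[...,None]@T[:3,:3].T+T[:3,3]
col=Q[:,316:327];
for r in list(range(172,186,2))+list(range(300,340,4))+list(range(376,420,3)):
    print(r,np.round(np.median(col[r],0),4),im[r,321],end=" | ")
print()
im,d=cams.capture("scene");cv2.imwrite("pics/s4.png",cv2.resize(im[130:270,220:390],None,fx=4,fy=4,interpolation=cv2.INTER_CUBIC))
for q in ("stake_grip","stake"):
    for r in models.tip_of(q,"scene")[:4]: print(q,np.round(r["position"],1),round(r["conf"],2),np.round(world("scene",r["position"],d,z=.254 if q=="stake_grip" else .168),4))
E
```

```text
172 [3.450e-02 1.000e-04 2.483e-01] [ 41  83 132] | 174 [3.25e-02 1.00e-04 2.49e-01] [ 38  83 132] | 176 [3.050e-02 1.000e-04 2.492e-01] [ 52  88 135] | 178 [0.0626 0.0003 0.0017] [107 104 101] | 180 [ 0.0622  0.0003 -0.0002] [98 98 97] | 182 [ 0.0619  0.0003 -0.0031] [103 103 101] | 184 [ 0.0616  0.0003 -0.0054] [101 101  98] | 300 [ 0.0183  0.0003 -0.005 ] [108 108 106] | 304 [ 0.0166  0.0003 -0.0049] [131 131 129] | 308 [ 0.0146  0.0003 -0.0043] [129 130 127] | 312 [ 0.0129  0.0003 -0.0041] [130 130 128] | 316 [ 0.0109  0.0003 -0.0035] [130 130 128] | 320 [ 0.0089  0.0003 -0.003 ] [108 109 107] | 324 [ 0.0077  0.0003 -0.0039] [95 94 93] | 328 [ 0.0066  0.0003 -0.0051] [130 130 129] | 332 [ 0.0046  0.0003 -0.0046] [129 129 127] | 336 [ 0.003   0.0003 -0.0047] [132 131 129] | 376 [-0.0175  0.0003 -0.0013] [121 121 119] | 379 [-0.0192  0.0003 -0.0009] [120 120 117] | 382 [-0.0203  0.0003 -0.0014] [118 118 116] | 385 [-0.0225  0.0003 -0.0004] [118 118 116] | 388 [-0.0241  0.0003 -0.0002] [117 118 116] | 391 [-0.0256  0.0003 -0.0002] [118 118 116] | 394 [-0.0273  0.0004  0.0001] [118 118 116] | 397 [-0.0292  0.0004  0.0006] [117 117 116] | 400 [-0.0312  0.0004  0.0012] [117 117 115] | 403 [-0.0328  0.0004  0.0013] [117 117 116] | 406 [-0.034   0.0004  0.0009] [114 113 111] | 409 [-0.0384  0.0004  0.0043] [118 117 116] | 412 [-0.0404  0.0004  0.0048] [115 113 112] | 415 [ 0.0251  0.0004 -0.0726] [25 67 88] | 418 [ 0.0247  0.0004 -0.073 ] [27 66 88] | 
stake_grip [400.1 351.6] 0.94 [0.6849 0.4218 0.254 ]
stake_grip [288.9 155.8] 0.86 [ 0.4451 -0.1666  0.254 ]
stake [396.7 383.6] 0.65 [0.6636 0.408  0.168 ]
stake [277.3 239.7] 0.64 [0.5974 0.012  0.168 ]
stake [289.  193.7] 0.56 [ 0.4622 -0.1451  0.168 ]
stake [253.8 202.3] 0.5 [ 0.5532 -0.1572  0.168 ]
```

View pics/s4.png

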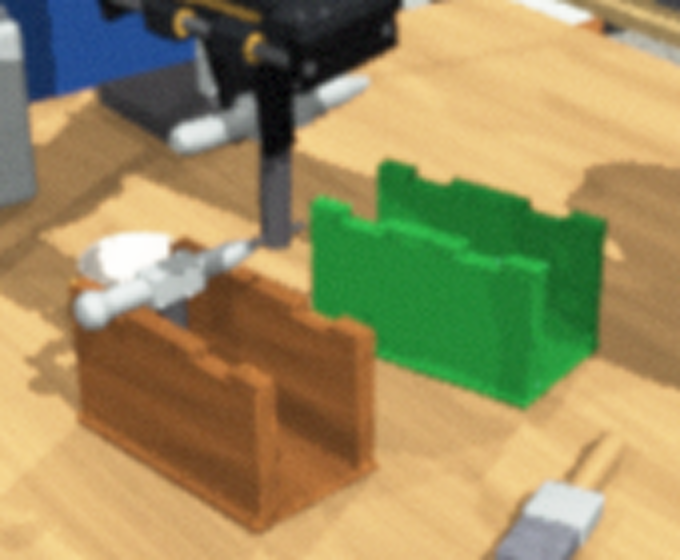

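The foot hangs level over the rack. The stake has slid about 13.5 mm along the jaws towards the cone end, so I shift the tool that far along the rack's x and lower.

```bash
python3 -m handwheel '[[0.007,0.0005,0,0,0,0],[0.0143,0.001,0,0,0,0],[0.0143,0.001,-0.01,0,0,0],[0.0143,0.001,-0.025,0,0,0],[0.0143,0.001,-0.04,0,0,0],[0.0143,0.001,-0.05,0,0,0],[0.0143,0.001,-0.06,0,0,0],[0.0143,0.001,-0.06,0,0,0]]'; python3 f.py
python3 -m handwheel '[[0,0,-0.01,0,0,0],[0,0,-0.025,0,0,0],[0,0,-0.04,0,0,0],[0,0,-0.055,0,0,0],[0,0,-0.065,0,0,0],[0,0,-0.072,0,0,0],[0,0,-0.075,0,0,0],[0,0,-0.075,0,0,0]]'; python3 f.py
```

```text
time_s: 20.2
position: [0.4761, -0.1646, 0.1975]
tcp_rot: [[0.982, 0.136, -0.129], [0.136, -0.991, -0.013], [-0.129, -0.004, -0.992]]
force: [-0.7, -0.1, -6.3]
opening: 0.252
grasp_force: 30.0
F [-0.7 -0.1 -6.3] [ 0.05 -0.22  0.  ]
time_s: 20.87
position: [0.4772, -0.1653, 0.1244]
tcp_rot: [[0.983, 0.136, -0.125], [0.135, -0.991, -0.016], [-0.126, -0.002, -0.992]]
force: [-0.3, -0.8, -6.2]
opening: 0.246
grasp_force: 30.0
F [-0.3 -0.8 -6.2] [ 0.   -0.3   0.02]
```

```bash
python3 -m handwheel '[[0,0.001,-0.002,0,0,0],[0,0.001,-0.004,0,0,0],[0,0.001,-0.006,0,0,0],[0,0.001,-0.007,0,0,0],[0,0.001,-0.007,0,0,0],[0,0.001,-0.007,0,0,0],[0,0.001,-0.007,0,0,0],[0,0.001,-0.007,0,0,0]]'; python3 f.py
python3 -m handwheel '[[0,0,-0.001,0,0,0],[0,0,-0.001,0,0,0],[0,0,-0.001,0,0,0],[0,0,-0.002,0,0,0],[0,0,-0.002,0,0,0],[0,0,-0.002,0,0,0],[0,0,-0.002,0,0,0],[0,0,-0.002,0,0,0]]'; python3 f.py
```

```text
time_s: 21.53
position: [0.4775, -0.1644, 0.1181]
tcp_rot: [[0.983, 0.136, -0.124], [0.135, -0.991, -0.016], [-0.125, -0.001, -0.992]]
force: [0.5, -0.3, -3.0]
opening: 0.248
grasp_force: 30.0
F [ 0.5 -0.3 -3. ] [ 0.09 -0.22  0.02]
time_s: 22.2
position: [0.4777, -0.1645, 0.1166]
tcp_rot: [[0.983, 0.136, -0.123], [0.135, -0.991, -0.017], [-0.124, -0.0, -0.992]]
force: [0.6, 1.3, 5.8]
opening: 0.248
grasp_force: 30.0
F [0.6 1.3 5.8] [ 0.14  0.12 -0.04]
```

```bash
python3 -m handwheel '[[0,0,-0.001,0,0,0],[0,0,-0.001,0,0,0],[0,0,-0.001,0,0,0],[0,0,-0.001,0,0,0],[0,0,-0.001,0,0,0],[0,0,-0.001,0,0,0],[0,0,-0.001,0,0,0],[0,0,-0.001,0,0,0]]'; python3 f.py
python3 -m handwheel '[[0,0,0,0,0,0],[0,0,0,0,0,0],[0,0,0,0,0,0],[0,0,0,0,0,0],[0,0,0,0,0,0],[0,0,0,0,0,0],[0,0,0,0,0,0],[0,0,0,0,0,0]]' 0; python3 f.py
```

```text
time_s: 22.87
position: [0.4777, -0.1645, 0.1166]
tcp_rot: [[0.983, 0.136, -0.123], [0.135, -0.991, -0.017], [-0.124, -0.0, -0.992]]
force: [0.7, 1.9, 11.4]
opening: 0.246
grasp_force: 30.0
F [ 0.7  1.9 11.4] [ 0.31  0.37 -0.04]
time_s: 23.53
position: [0.477, -0.1642, 0.1146]
tcp_rot: [[0.983, 0.136, -0.125], [0.135, -0.991, -0.016], [-0.126, -0.002, -0.992]]
force: [0.5, 0.8, 0.7]
opening: 0.495
grasp_force: 0.0
F [0.5 0.8 0.7] [ 0.03 -0.04  0.06]
```

```bash
python3 -m handwheel '[[0.0013,0,0.01,0,0,0],[0.0038,0,0.03,0,0,0],[0.0076,0.001,0.06,0,0,0],[0.011,0.001,0.09,0,0,0],[0.015,0.002,0.12,0,0,0],[0.015,0.002,0.15,0,0,0],[-0.02,0.02,0.17,0,0,0],[-0.05,0.05,0.17,0,0,0]]'
python3 -m handwheel '[[0,0.04,0,0,0,0],[0,0.08,0,0,0,0],[0,0.1,0,0,0,0],[0,0.1,0,0,0,0],[0,0.1,0,0,0,0],[0,0.1,0,0,0,0],[0,0.1,0,0,0,0],[0,0.1,0,0,0,0]]'
python3 - <<'E'
from h import *
im,d=cams.capture("scene");im2,d2=cams.capture("wrist")
a=cv2.resize(im[150:360,220:420],(400,420),interpolation=cv2.INTER_CUBIC);b=cv2.resize(im2,(400,300));b=cv2.copyMakeBorder(b,0,120,0,0,cv2.BORDER_CONSTANT)
cv2.imwrite("pics/final.png",np.hstack([a,b]))
E
```

```text
time_s: 24.2
position: [0.4323, -0.1191, 0.2892]
tcp_rot: [[0.984, 0.134, -0.114], [0.133, -0.991, -0.022], [-0.116, 0.006, -0.993]]
force: [-0.2, 0.6, -0.0]
opening: 0.503
grasp_force: 0.0
time_s: 24.87
position: [0.4295, -0.0174, 0.2847]
tcp_rot: [[0.983, 0.135, -0.125], [0.134, -0.991, -0.016], [-0.126, -0.001, -0.992]]
force: [0.5, -0.7, 0.2]
opening: 0.499
grasp_force: 0.0
```

View pics/final.png

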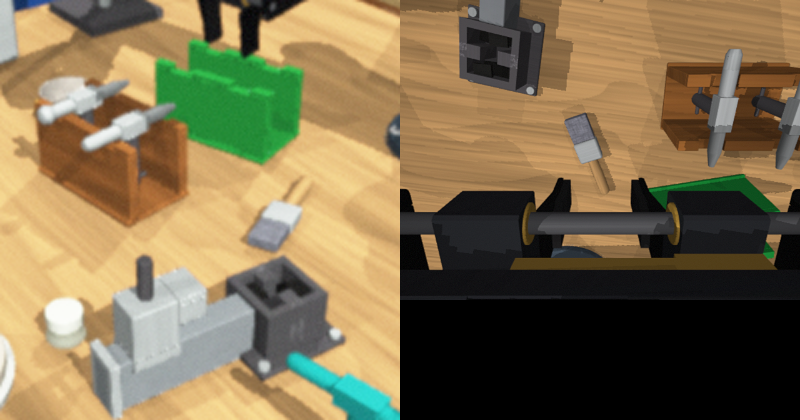

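The stake lies across both rails in the empty notches (left view (130,125), right view (723,105)), with its tang hanging between them. The spare stake is undisturbed, the keeper is back and the holder is empty, so I hand in.

```bash
python3 -c "
from rig import bot;print(bot.hand_in())"
```

```text
the job is handed in; nothing more can be done
None
```

The keeper is drawn back about 44 mm, and the stake was twisted out of the holder and lowered into the rack's empty notches; I handed the job in after about 25 s of the 64 s allowed. One swing was made too early, against a ridge, so the stake tilted and slid about 13 mm in the jaws; I corrected both before laying it down.

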